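# Put the charged battery in the balcony lantern

### The arm

A 6-joint arm with a two-finger parallel gripper is mounted at the origin on the work surface. World frame = base frame: x ahead of the robot, y to its left, z up, the work surface at z = 0. Lengths are in mm, angles in rad, forces in N, time in s.
With the tool pointing down it reaches from about 300 to 775 mm from the base axis. Payload 14.6 kg.
Tool frame: the origin (TCP) lies between the finger pads; the fingertips stand 22 mm ahead of it and the grasp point (between the pads) lies 3 mm ahead of it; z points along the fingers, y is the direction in which the jaws open and shut (so a half turn about z gives the same grasp; the last joint's range is limited). The gripper opens to 85 mm and grips with 20 to 120 N. Pads are 22 mm wide; open, the fingers measure 114 mm over their backs; the gripper's body (76 mm by 85 mm) begins 54 mm behind the grasp point. The pads swing forward as they close: fully open they stand 13 mm farther back than shut.
Start: joints at [1.241, 0.3, 1.521, -0, 1.321, -0.067], TCP at [142.88, 531.107, 253.281] pointing down, gripper open.
Joint ranges: [-3.03, 3.03], [-0.79, 2.21], [0.23, 2.52], [-1.04, 4.18], [0, 3.07], [-2.55, 2.55]. Speed limits (rad/s): [2.22, 2.22, 2.57, 3.14, 3.14, 3.14].

### API

Orientations are given as a unit quaternion [w, x, y, z].
In Python, from plant import state, camera, sign_off gives the robot as it stands.
- The arm moves only by the tool play_rows, never from a script. Its argument "targets" is a list of rows, each an object of numbers: "jaw": the gripper command: -1 is shut, 1 is fully open, values between are in proportion; "dx", "dy", "dz": the shift along the world's x, y, z in m; "roll": the turn about the world's z in degrees. In form: [{"jaw": .., "dx": .., "dy": .., "dz": .., "roll": ..}, ...]. A call has 1 to 20 rows; each row shifts and turns the commanded pose from where the row before left it; what a row does not reach is not made up. A row lasts 1/12 s, in which the tool goes at most 41.7 mm and 7.16 degrees, less where a joint would pass 70% of its speed; a pose out of reach is approached as far as the arm can. A call is refused whole if a number of a shift passes 0.0417 or a number of a turn 7.16, either way. A call with a gripper value outside its range is refused whole. The fingers move at their own pace and stop on an object; the grip force is fixed at half the most. Time passes only in rows, so rows that do not move let the fingers close. It gives the time, the measured TCP pose, the force and the opening at its end, in the units of the state.
- state(): the state, without advancing time (a new reading comes with each control period).
- camera(name): name is "side" or "top" or "wrist"; returns a dict with "color" (384x512x3 uint8, red, green, blue), "range_z" (384x512 float32, mm along the optical axis (not along the pixel's ray), 0 where there is no reading), "fx", "fy", "cx", "cy" (pixels), "camera_from_world" (4x4, takes a point from world to camera coordinates); the wrist camera has in their place "T_tool_cam" (4x4, takes a point from camera to tool coordinates, whose origin is the TCP and whose axes are the flange's). Camera axes: x right, y down, z forward; pixel columns grow to the right and rows downward; lengths in mm; the calibration is good to about 2 mm. A picture is of the moment at which its call begins: read the wrist's pose just before it.
- sign_off(): hands the job in, once; it reports no verdict.
The state is a dict: "time": time; "joints": joint angles; "qd": joint speeds; "tau": joint torques, N m; "ee_pos": TCP position; "orientation": TCP orientation; "contact_force": force on the tool from outside, world axes, zero at the start; "torque": the same for the moment, N m; "finger_gap": opening from 0.0 (shut) to 1.0 (fully open).
Only numpy, scipy, OpenCV 4.12 (cv2) and the standard library are available. Lean on these libraries where they do the work, as an engineer would, in place of code of your own. Each camera call takes 0.05 s, during which the arm holds its last target. There are 200 camera calls.

### The job

Get the lantern ready for the evening: raise the charger's clear rain flap by its bar until the stay snaps over and holds it open, lift out the battery by its two ends, set it down upright on the wooden coaster and let go to change your grip, then take it across its narrow width and lay it fully home in the lantern's open cradle. Once it is released there, press the sprung lever at the cradle's end down until it snaps and stays down. Leave the flap propped open, and the mate cup, flask and sugar jar standing where they are.

Things in the scene. Friction and masses are not known exactly. Their poses are not given: they have to be found in the camera images.
- charger: Fixed grey battery charger: an open box 134 (x) x 164 (y) x 62 mm high under a clear flap, end and front walls 6 mm thick. Origin on its underside right below the middle of the battery bay (not of the box: the box spans x -43 to +91 mm); z up, -x is its front (robot side), the flap hinge is on the +x side.
- bay (a point): Centre of the bay's floor, 12 mm above the worktop, axes as the charger's. The battery stands here, its length along y, between two guide blocks on its long sides (inner faces at x +-20 mm, 44 mm long in y, tops 2 mm above the battery's): only its two ends can be gripped. At each end lies a finger well down to the floor, from the battery to the end wall's inner face at y +-76 mm, over 60 mm wide.
- flap (a joint): Angle of the clear rain flap (rad): 0 closed and level, grows as its front edge rises, 1.65 = stop, just past upright. It takes less than 1 N at the bar to raise. If let go below about 1.2 it falls shut; past 1.25 the sprung stay (two steel arms at its sides) snaps it over to 1.65 and holds it there with about 0.4 N at the bar.
- flap_bar (a point): Middle of the flap's round grip bar, 10 mm thick, 88 mm free length along charger y, 160 mm from the hinge axis in the plane of the flap; a 31 mm gap lies between bar and flap edge. Closed, it is 68 mm above the worktop and 37 mm in front of the charger's front wall. Frame turns with the flap (x from bar to hinge, y along the bar).
- flap_hinge (a point): Middle of the flap's hinge axis, which lies along charger y: 80 mm behind (+x) the charger's origin, 68 mm above the worktop. Opening, the bar goes up and then back (+x) on a 160 mm radius about this axis. Frame turns with the flap.
- battery: Loose black battery block with a grey band, 34 (x) x 60 (y) x 42 mm high (z up), 0.14 to 0.28 kg, the same either way round. Origin at the centre of its underside.
- coaster: Loose round wooden coaster, 96 mm across, 10 mm thick. Origin at the centre of its underside.
- lantern: Fixed lantern: a dark steel base plate 205 (x) x 120 (y) x 12 mm with a battery cradle in front and a round lamp (84 mm across, 181 mm high with its bail) whose axis is 117 mm behind (+x) the cradle's centre. Origin on its underside below the cradle's centre; z up; x towards the lamp, y towards the lever.
- cradle (a point): Centre of the cradle's floor, 12 mm above the worktop, axes as the lantern's. The battery's underside centre belongs here, its length along y. End stops have inner faces at y +-33 mm and tops 4 mm above the battery's, so no fingers at its ends. Four corner guides 12 mm high, inner faces at x +-20.5 mm, cover |y| 21 to 35 mm; between them the long sides are open for fingers.
- lever (a joint): Angle of the sprung lever (rad): 0 = up, 0.5 = down at its stop. At the pad it takes about 7 N at first, less further on; past 0.35 it snaps over to 0.5 and is held there by about 4 N; below 0.34 it springs back. Going down, its toe comes through a slot in the end stop and pushes the battery's end up to 4.5 mm in -y. Pressed with no battery, the toe blocks the cradle.
- lever_pad (a point): Centre of the top of the lever's rubber pad (30 x 30 mm), the place to press; over open worktop. The pivot axis runs along lantern x, 48 mm to +y of the lantern's origin, 48 mm up; the pad is 70 mm further out (+y), the paddle ends 18 mm beyond it. Up, it slopes up outwards by 0.35 rad, pad 76 mm above the worktop; down, 0.15 rad below level, pad 41 mm up.
- mate_cup: Black silicone mate cup, 72 mm across, 85 mm high, loose, not to be moved. Origin at the centre of its underside.
- flask: Steel vacuum flask with a black twist cap, 82 mm across, 257 mm high, loose, not to be moved. Origin at the centre of its underside.
- sugar_jar: Glass sugar jar with a steel lid, 76 mm across, 106 mm high, loose, not to be moved. Origin at the centre of its underside.
Not all that is in view belongs to the job. Of the things like the coaster, leave any that is blue; of the rest the larger one is meant.

How it is judged:
By the outcome, as a careful person would: the job done as asked, in the order asked, and still so for the second after the job is handed in, with the robot touching nothing.
It also fails if it takes over 72 s, if anything falls off the work surface, if the arm or the gripper's body presses on something with over 40 N, if the wrist force passes 120 N, or if a joint passes its speed limit or range.

## Working session

There is one attempt and no reset: what is moved stays moved. The work goes in short steps, Python scripts to look and compute and a tool call to move; the robot and the scene stay as the last step left them, time stands still between calls to the robot, and variables do not carry over. Pictures are saved under pics/ and viewed, about 8 in all and at most 12, crops included, and the job is handed in when it is done.

Besides the shell and the picture viewer there is one more tool, called by a JSON object that holds its "api" and its "payload". play_rows: Moves the arm, as the interface text tells. Its arguments: {"type":"object","properties":{"targets":{"type":"array"}},"required":["targets"]}

```bash
mkdir -p pics
cat > h.py <<'E'
import numpy as np, cv2
from plant import state, camera, sign_off
from scipy.spatial.transform import Rotation as R
def cam(n):
    s=state(); c=camera(n)
    if n=='wrist':
        T=np.eye(4); q=s['orientation']; T[:3,:3]=R.from_quat([q[1],q[2],q[3],q[0]]).as_matrix(); T[:3,3]=s['ee_pos']
        c['W']=T@np.array(c['T_tool_cam'])
    else: c['W']=np.linalg.inv(np.array(c['camera_from_world']))
    z=c['range_z']; v,u=np.mgrid[:z.shape[0],:z.shape[1]]
    P=np.stack([(u-c['cx'])/c['fx']*z,(v-c['cy'])/c['fy']*z,z],-1)
    c['P']=P@c['W'][:3,:3].T+c['W'][:3,3]; c['P'][z==0]=np.nan
    return c
def save(c,f,s=1.5): cv2.imwrite('pics/'+f,cv2.resize(c['color'][:,:,::-1],None,fx=s,fy=s))
E
python3 - <<'E'
from h import *
import pickle
for n in('top','side'):
    c=cam(n); save(c,n+'0.png'); pickle.dump(c,open(n+'0.pkl','wb')); print(n,c['W'].round(2).tolist(),c['fx'])
print(state())
E
```

```text
top [[-0.01, -1.0, 0.08, 484.45], [-1.0, 0.01, -0.02, -5.27], [0.02, -0.08, -1.0, 1240.76], [0.0, 0.0, 0.0, 1.0]] 493.4213172979288
side [[-0.97, -0.13, 0.2, 387.45], [-0.23, 0.54, -0.81, 821.74], [-0.0, -0.83, -0.55, 673.97], [0.0, 0.0, 0.0, 1.0]] 359.2435756290547
{'time': 0.1, 'joints': array([ 1.24139029e+00,  3.00404197e-01,  1.52158134e+00,  2.98065746e-05,
        1.32069413e+00, -6.65679422e-02]), 'qd': array([ 0.00014156, -0.00103145, -0.00263817,  0.00027931,  0.00030323,
        0.00090172]), 'tau': array([ 2.17350454e-03, -5.44374061e+01, -3.62372339e+01, -3.53127541e-05,
        3.06881098e-03,  2.51634191e-05]), 'ee_pos': array([142.81426751, 530.9190159 , 252.75788963]), 'orientation': array([-1.21060784e-04,  1.31044728e-01,  9.91376308e-01, -5.30047299e-04]), 'contact_force': array([-0.04530763,  0.29565686,  0.43710848]), 'torque': array([-0.06737221, -0.03499012,  0.01896187]), 'finger_gap': 0.9989359585418001}
```

View pics/top0.png

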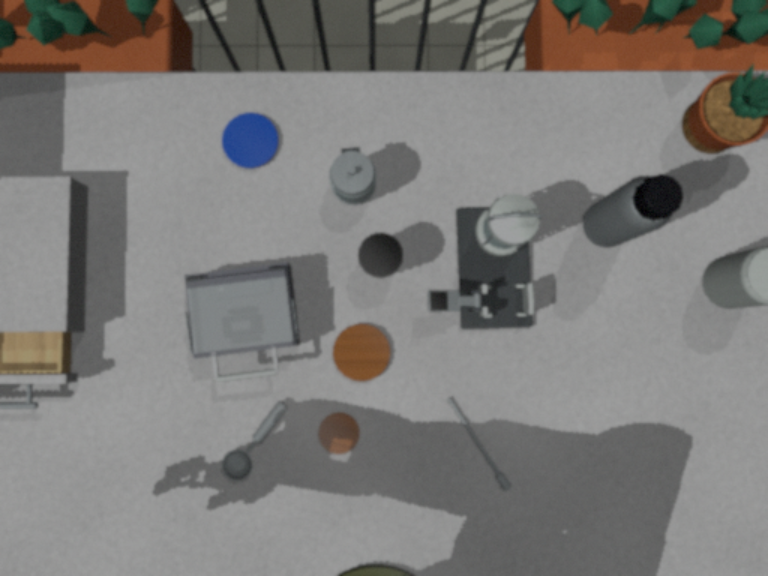

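View pics/side0.png

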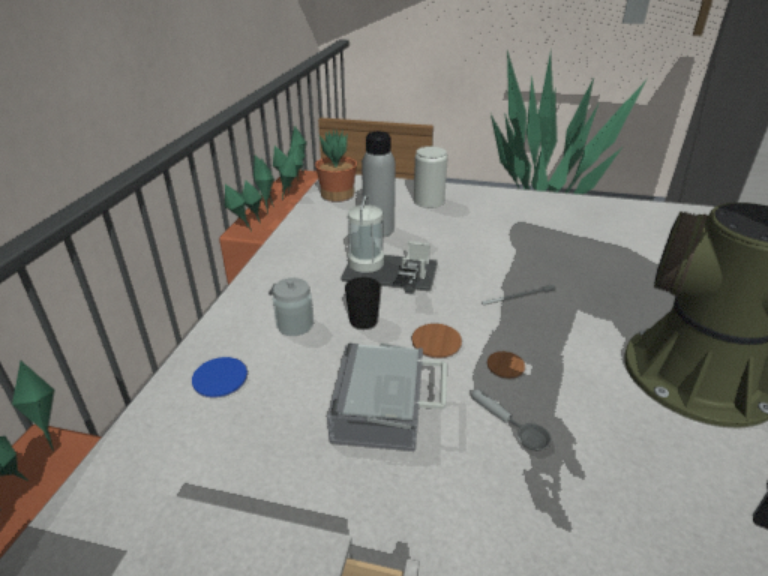

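Run:
```python
from h import *
import pickle
c=pickle.load(open('top0.pkl','rb'))
def ray(u,v,z):
    d=c['W'][:3,:3]@np.array([(u/1.5-c['cx'])/c['fx'],(v/1.5-c['cy'])/c['fy'],1]); o=c['W'][:3,3]
    return (o+d*(z-o[2])/d[2])[:2].round(0)
for n,u,v,z in [('coaster',362,352,10),('barL',215,378,68),('barR',277,375,68),('chFL',194,355,62),('chFR',298,346,62),('chBL',188,276,62),('chBR',290,266,62),('plate',458,208,12),('plate',531,206,12),('plate',533,327,12),('plate',460,328,12),('pad',440,300,76),('cup',380,254,85),('sugar',352,170,106),('flask',658,197,257),('smallcoaster',339,432,10),('spoon',237,465,10),('canister',770,275,150)]:
    p=c['P'][min(int(v/1.5),383),min(int(u/1.5),511)]
    print(n,ray(u,v,z),p.round(0))
P=c['P']
# coaster centroid by depth/color
hsv=cv2.cvtColor(c['color'],cv2.COLOR_RGB2HSV)
m=((hsv[...,0]<20)&(hsv[...,1]>120)).astype(np.uint8)
n,l,st,ce=cv2.connectedComponentsWithStats(m)
for i in range(1,n):
    if st[i,4]>150: print(st[i],ray(*(ce[i]*1.5),10))
```

```text
coaster [468.  16.] [469.  17.   9.]
barL [430. 246.] [430. 246.  72.]
barR [434. 149.] [430. 160.  -4.]
chFL [466. 280.] [468. 279.  73.]
chFR [479. 117.] [480. 124.   6.]
chBL [591. 291.] [591. 293.  60.]
chBR [606. 129.] [611. 135.  22.]
plate [ 707. -147.] [ 711. -147.    1.]
plate [ 710. -270.] [ 687. -241.  145.]
plate [ 507. -268.] [ 507. -271.   -4.]
plate [ 506. -147.] [ 508. -147.   -3.]
pad [ 549. -108.] [ 549. -108.   77.]
cup [622. -14.] [632. -14.   3.]
sugar [751.  29.] [752.  30. 106.]
flask [ 677. -390.] [ 677. -388.  259.]
smallcoaster [337.  55.] [337.  55.  10.]
spoon [286. 221.] [285. 221.   7.]
canister [ 579. -596.] [ 580. -591.  149.]
[   0    0  128   48 4470] [1000.  458.]
[ 349    0  163  101 7027] [ 967. -490.]
[ 223  217   36   36 1041] [468.  18.]
```

{"api": "play_rows", "payload": {"targets": [{"jaw": 1,"dx": 0.018,"dy": -0.022,"dz": 0.004,"roll": -7},{"jaw": 1,"dx": 0.018,"dy": -0.022,"dz": 0.004,"roll": -7},{"jaw": 1,"dx": 0.018,"dy": -0.022,"dz": 0.004,"roll": -7},{"jaw": 1,"dx": 0.018,"dy": -0.022,"dz": 0.004,"roll": -7},{"jaw": 1,"dx": 0.018,"dy": -0.022,"dz": 0.004,"roll": -7},{"jaw": 1,"dx": 0.018,"dy": -0.022,"dz": 0.004,"roll": -7},{"jaw": 1,"dx": 0.018,"dy": -0.022,"dz": 0.004,"roll": -7},{"jaw": 1,"dx": 0.018,"dy": -0.022,"dz": 0.004,"roll": -7},{"jaw": 1,"dx": 0.018,"dy": -0.022,"dz": 0.004,"roll": -7},{"jaw": 1,"dx": 0.018,"dy": -0.022,"dz": 0.004,"roll": -7},{"jaw": 1,"dx": 0.018,"dy": -0.022},{"jaw": 1,"dx": 0.018,"dy": -0.022},{"jaw": 1,"dx": 0.018,"dy": -0.022},{"jaw": 1,"dx": 0.018,"dy": -0.022},{"jaw": 1,"dx": 0.018,"dy": -0.022},{"jaw": 1},{"jaw": 1}]}}

```text
$.targets[10]: bad value
```

Run:
```python
from h import *
import pickle
c=cam('wrist'); save(c,'w1.png'); pickle.dump(c,open('w1.pkl','wb')); s=state(); print(s['ee_pos'],s['orientation'],c['W'].round(2).tolist(),c['fx'])
```

```text
[142.8437538  530.97018052 252.83902926] [-8.47843827e-05  1.31031756e-01  9.91378071e-01 -4.37847269e-04] [[0.26, 0.92, 0.3, 66.49], [0.97, -0.25, -0.08, 553.23], [-0.0, 0.31, -0.95, 373.86], [0.0, 0.0, 0.0, 1.0]] 318.1722149267914
```

View pics/w1.png

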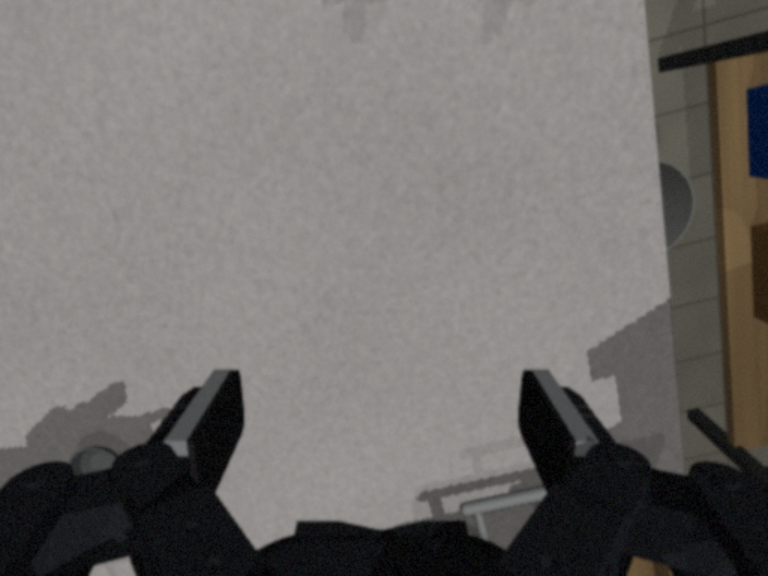

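{"api": "play_rows", "payload": {"targets": [{"jaw": 1,"dx": 0.022,"dy": -0.028,"dz": 0.004,"roll": -7},{"jaw": 1,"dx": 0.022,"dy": -0.028,"dz": 0.004,"roll": -7},{"jaw": 1,"dx": 0.022,"dy": -0.028,"dz": 0.004,"roll": -7},{"jaw": 1,"dx": 0.022,"dy": -0.028,"dz": 0.004,"roll": -7},{"jaw": 1,"dx": 0.022,"dy": -0.028,"dz": 0.004,"roll": -7},{"jaw": 1,"dx": 0.022,"dy": -0.028,"dz": 0.004,"roll": -7},{"jaw": 1,"dx": 0.022,"dy": -0.028,"dz": 0.004,"roll": -7},{"jaw": 1,"dx": 0.022,"dy": -0.028,"dz": 0.004,"roll": -7},{"jaw": 1,"dx": 0.022,"dy": -0.028,"dz": 0.004,"roll": -7},{"jaw": 1,"dx": 0.022,"dy": -0.028,"dz": 0.004,"roll": -7},{"jaw": 1,"dx": 0.022,"dy": -0.028,"dz": 0,"roll": 0},{"jaw": 1,"dx": 0.022,"dy": -0.028,"dz": 0,"roll": 0},{"jaw": 1,"dx": 0.022,"dy": -0.028,"dz": 0,"roll": 0},{"jaw": 1,"dx": 0.022,"dy": -0.028,"dz": 0,"roll": 0},{"jaw": 1,"dx": 0,"dy": 0,"dz": 0,"roll": 0},{"jaw": 1,"dx": 0,"dy": 0,"dz": 0,"roll": 0}]}}

```text
time: 1.48
ee_pos: [451.4, 137.9, 292.8]
orientation: [-0.0, 0.677, 0.736, -0.0]
contact_force: [-0.4, 0.2, -2.1]
finger_gap: 0.999
```

Run:
```python
from h import *
import pickle
c=cam('wrist'); save(c,'w2.png'); pickle.dump(c,open('w2.pkl','wb')); s=state(); print(s['ee_pos'],s['orientation'],c['W'].round(2).tolist(),c['fx'])
```

```text
[450.82597255 138.85186815 292.96777939] [-2.97787170e-04  6.76432580e-01  7.36504446e-01 -2.77215616e-04] [[1.0, 0.08, 0.02, 444.71], [0.08, -0.95, -0.31, 218.19], [-0.0, 0.31, -0.95, 413.92], [0.0, 0.0, 0.0, 1.0]] 318.1722149267914
```

View pics/w2.png

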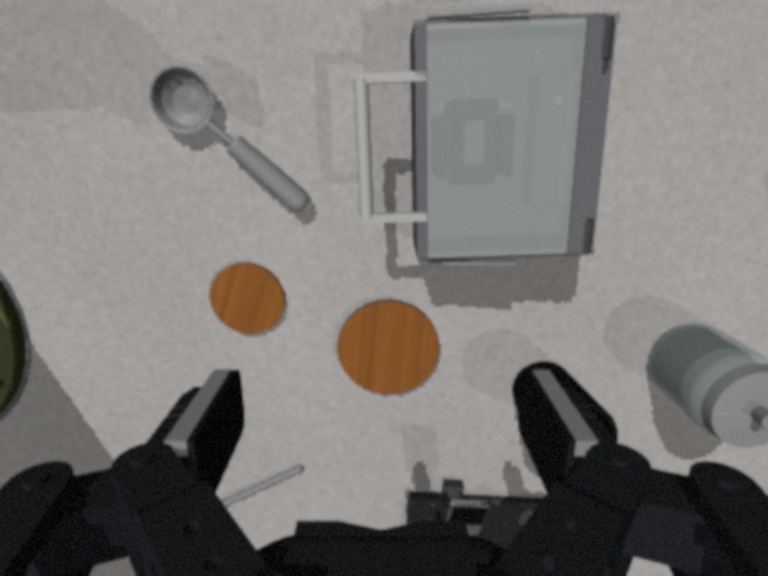

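```bash
cat >> h.py <<'E'
def ray(c,u,v,z,s=1.5):
    d=c['W'][:3,:3]@np.array([(u/s-c['cx'])/c['fx'],(v/s-c['cy'])/c['fy'],1]); o=c['W'][:3,3]
    return (o+d*(z-o[2])/d[2])[:2].round(1)
E
python3 - <<'E'
from h import *
import pickle
c=pickle.load(open('w2.pkl','rb'))
for n,u,v,z in [('barT',361,80,68),('barB',367,214,68),('barmid',364,147,68),('FT',414,22,62),('FB',420,259,62),('BT',618,14,62),('BB',593,252,62),('coaster',388,347,10)]:
    print(n,ray(c,u,v,z),c['P'][int(v/1.5),int(u/1.5)].round(0))
P=c['P'].reshape(-1,3)
m=(P[:,2]>62)&(P[:,2]<80)&(P[:,0]<450)&(P[:,1]>150)&(P[:,1]<260)
q=P[m]; print(m.sum(),q.mean(0),np.polyfit(q[:,1],q[:,0],1),q.min(0),q.max(0))
E
```

```text
barT [428.8 246.7] [428. 246.  75.]
barB [439.6 156.9] [439. 159.  73.]
barmid [433.9 203.6] [433. 204.  72.]
FT [460.8 285.4] [461. 286.  62.]
FB [482.4 124.8] [481. 128.  72.]
BT [593.7 301.2] [593. 301.  63.]
BB [612.7 141.3] [613. 141.  61.]
coaster [467.5  24.1] [467.  25.  10.]
1087 [434.91925645 206.3632146   72.42941074] [-6.77857814e-02  4.48907748e+02] [423.1815256  151.53154701  65.66079856] [449.95589492 252.00530882  75.32126708]
```

Run:
```python
from h import *
import pickle
c=pickle.load(open('side0.pkl','rb'))
print('side coaster',ray(c,437,340,10),c['P'][227,291], 'small',ray(c,507,364.5,5))
P=c['P'];hsv=cv2.cvtColor(c['color'],cv2.COLOR_RGB2HSV)
for n in('side0','top0','w2'):
    c=pickle.load(open(n+'.pkl','rb')); P=c['P'];h=cv2.cvtColor(c['color'],cv2.COLOR_RGB2HSV)
    m=(h[...,0]<20)&(h[...,1]>110)&(P[...,0]>400)&(P[...,0]<530)&(abs(P[...,1]-20)<70)&(P[...,2]<30)
    q=P[m];print(n,m.sum(),q.min(0),q.max(0),(q.min(0)+q.max(0))/2)
```

```text
side coaster [463.8  25.4] [464.79798565  24.4031235    7.72315694] small [331.1  58.8]
side0 548 [421.42955542 -26.07513126   3.71989428] [512.21217     68.85447462  13.19845227] [466.82086271  21.38967168   8.45917328]
top0 1052 [424.79257641 -27.66018536   2.37324153] [513.96606518  61.8862509   19.10508202] [469.37932079  17.11303277  10.73916177]
w2 3218 [420.73704902 -24.28853602   5.19060731] [514.08751615  69.9661989   13.37166957] [467.41228258  22.83883144   9.28113844]
```

{"api": "play_rows", "payload": {"targets": [{"jaw": -0.34,"dx": -0.0055,"dy": 0.021,"dz": -0.02,"roll": 0.7},{"jaw": -0.34,"dx": -0.0055,"dy": 0.021,"dz": -0.02,"roll": 0.7},{"jaw": -0.34,"dx": -0.0055,"dy": 0.021,"dz": -0.02,"roll": 0.7},{"jaw": -0.34,"dx": 0,"dy": 0,"dz": -0.03,"roll": 0},{"jaw": -0.34,"dx": 0,"dy": 0,"dz": -0.03,"roll": 0},{"jaw": -0.34,"dx": 0,"dy": 0,"dz": -0.03,"roll": 0},{"jaw": -0.34,"dx": 0,"dy": 0,"dz": -0.02,"roll": 0},{"jaw": -0.34,"dx": 0,"dy": 0,"dz": 0,"roll": 0},{"jaw": -0.34,"dx": 0,"dy": 0,"dz": 0,"roll": 0},{"jaw": -0.34,"dx": 0,"dy": 0,"dz": 0,"roll": 0}]}}

```text
time: 2.37
ee_pos: [434.7, 202.9, 124.8]
orientation: [0.0, 0.662, 0.75, 0.001]
contact_force: [0.3, 1.3, 0.9]
finger_gap: 0.331
```

Run:
```python
from h import *
import pickle
c=cam('wrist'); save(c,'w3.png'); pickle.dump(c,open('w3.pkl','wb')); s=state(); print(s['ee_pos'],s['finger_gap'])
P=c['P'].reshape(-1,3)
for lo,hi in[(180,200),(200,215),(215,230),(230,245)]:
    m=(P[:,2]>60)&(P[:,2]<76)&(P[:,0]<452)&(P[:,0]>410)&(P[:,1]>lo)&(P[:,1]<hi)
    if m.sum()>5: print(lo,m.sum(),np.median(P[m],0))
```

```text
[434.8554334  202.75304173 124.98123866] 0.32901481828240015
180 469 [434.98574693 190.14751363  72.72359541]
200 384 [432.93745159 207.60674086  72.73980079]
215 419 [431.2855607  222.63029644  72.78617345]
230 441 [429.46076281 237.74018048  72.8865461 ]
```

View pics/w3.png

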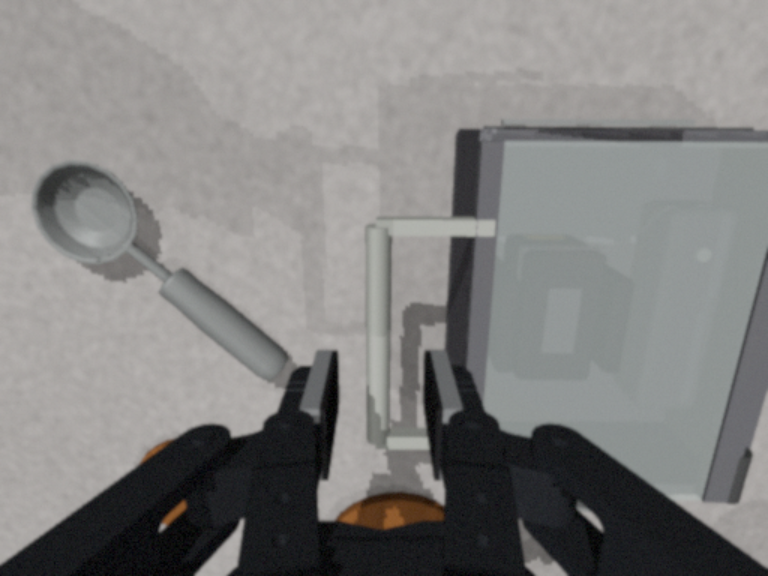

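{"api": "play_rows", "payload": {"targets": [{"jaw": -0.34,"dx": -0.0013,"dy": 0,"dz": -0.018,"roll": 0},{"jaw": -0.34,"dx": 0,"dy": 0,"dz": -0.018,"roll": 0},{"jaw": -0.34,"dx": 0,"dy": 0,"dz": -0.018,"roll": 0},{"jaw": -0.34,"dx": 0,"dy": 0,"dz": 0,"roll": 0},{"jaw": -1,"dx": 0,"dy": 0,"dz": 0,"roll": 0},{"jaw": -1,"dx": 0,"dy": 0,"dz": 0,"roll": 0},{"jaw": -1,"dx": 0,"dy": 0,"dz": 0,"roll": 0},{"jaw": -1,"dx": 0,"dy": 0,"dz": 0,"roll": 0},{"jaw": -1,"dx": 0,"dy": 0,"dz": 0,"roll": 0},{"jaw": -1,"dx": 0,"dy": 0,"dz": 0,"roll": 0}]}}

```text
time: 3.25
ee_pos: [433.7, 202.4, 70.8]
orientation: [0.0, 0.662, 0.749, 0.001]
contact_force: [-3.1, -0.3, 7.8]
finger_gap: 0.095
```

Run:
```python
from h import *
s=state(); print(s['ee_pos'],s['finger_gap'],s['contact_force'])
import numpy as np
th=np.linspace(0,1.56,14); r=160*(1-np.cos(th)); u=np.array([np.cos(.12),np.sin(.12)])
X=np.c_[r[:,None]*u,160*np.sin(th)]; print(np.diff(X,axis=0).round(1).tolist(),X[-1])
```

```text
[433.71376177 202.41455277  70.76586056] 0.09467537889321345 [-3.085127   -0.2932012   7.75747365]
[[1.1, 0.1, 19.2], [3.4, 0.4, 18.9], [5.6, 0.7, 18.3], [7.8, 0.9, 17.5], [9.8, 1.2, 16.5], [11.7, 1.4, 15.2], [13.4, 1.6, 13.6], [14.9, 1.8, 11.9], [16.2, 2.0, 10.0], [17.3, 2.1, 8.0], [18.1, 2.2, 5.9], [18.7, 2.3, 3.6], [19.0, 2.3, 1.4]] [157.13442522  18.94716485 159.99067524]
```

{"api": "play_rows", "payload": {"targets": [{"jaw": -1,"dx": 0.0011,"dy": 0.0001,"dz": 0.0192,"roll": 0},{"jaw": -1,"dx": 0.0034,"dy": 0.0004,"dz": 0.0189,"roll": 0},{"jaw": -1,"dx": 0.0056,"dy": 0.0007,"dz": 0.0183,"roll": 0},{"jaw": -1,"dx": 0.0078,"dy": 0.0009,"dz": 0.0175,"roll": 0},{"jaw": -1,"dx": 0.0098,"dy": 0.0012,"dz": 0.0165,"roll": 0},{"jaw": -1,"dx": 0,"dy": 0,"dz": 0,"roll": 0}]}}

```text
time: 3.75
ee_pos: [462.5, 205.8, 163.4]
orientation: [0.001, 0.662, 0.749, 0.002]
contact_force: [-8.0, 0.0, 4.3]
finger_gap: 0.092
```

{"api": "play_rows", "payload": {"targets": [{"jaw": -1,"dx": 0.0117,"dy": 0.0014,"dz": 0.0152,"roll": 0},{"jaw": -1,"dx": 0.0134,"dy": 0.0016,"dz": 0.0136,"roll": 0},{"jaw": -1,"dx": 0.0149,"dy": 0.0018,"dz": 0.0119,"roll": 0},{"jaw": -1,"dx": 0.0162,"dy": 0.002,"dz": 0.01,"roll": 0},{"jaw": -1,"dx": 0.0173,"dy": 0.0021,"dz": 0.008,"roll": 0},{"jaw": -1,"dx": 0.0181,"dy": 0.0022,"dz": 0.0059,"roll": 0},{"jaw": -1,"dx": 0.0187,"dy": 0.0023,"dz": 0.0036,"roll": 0},{"jaw": -1,"dx": 0.0165,"dy": 0.002,"dz": 0.0012,"roll": 0},{"jaw": -1,"dx": 0,"dy": 0,"dz": 0,"roll": 0},{"jaw": -1,"dx": 0,"dy": 0,"dz": 0,"roll": 0}]}}

```text
time: 4.58
ee_pos: [588.6, 221.1, 230.9]
orientation: [0.001, 0.662, 0.749, 0.002]
contact_force: [-0.4, 0.3, 10.2]
finger_gap: 0.086
```

{"api": "play_rows", "payload": {"targets": [{"jaw": -0.2,"dx": 0,"dy": 0,"dz": 0,"roll": 0},{"jaw": -0.2,"dx": 0,"dy": 0,"dz": 0,"roll": 0},{"jaw": -0.2,"dx": 0,"dy": 0,"dz": 0,"roll": 0},{"jaw": -0.2,"dx": 0,"dy": 0,"dz": 0.015,"roll": 0},{"jaw": -0.2,"dx": 0,"dy": 0,"dz": 0.025,"roll": 0},{"jaw": -0.2,"dx": 0,"dy": 0,"dz": 0.025,"roll": 0},{"jaw": 1,"dx": -0.003,"dy": 0,"dz": 0.025,"roll": 6.92},{"jaw": 1,"dx": -0.003,"dy": 0,"dz": 0,"roll": 6.92},{"jaw": 1,"dx": -0.003,"dy": 0,"dz": 0,"roll": 6.92},{"jaw": 1,"dx": -0.003,"dy": 0,"dz": 0,"roll": 6.92},{"jaw": 1,"dx": -0.003,"dy": 0,"dz": 0,"roll": 6.92},{"jaw": 1,"dx": -0.003,"dy": 0,"dz": 0,"roll": 6.92},{"jaw": 1,"dx": -0.003,"dy": 0,"dz": 0,"roll": 6.92},{"jaw": 1,"dx": -0.003,"dy": 0,"dz": 0,"roll": 6.92},{"jaw": 1,"dx": -0.003,"dy": 0,"dz": 0,"roll": 6.92},{"jaw": 1,"dx": -0.003,"dy": 0,"dz": 0,"roll": 6.92},{"jaw": 1,"dx": 0,"dy": 0,"dz": 0,"roll": 6.92},{"jaw": 1,"dx": 0,"dy": 0,"dz": 0,"roll": 6.92},{"jaw": 1,"dx": 0,"dy": 0,"dz": 0,"roll": 6.92},{"jaw": 1,"dx": 0,"dy": 0,"dz": 0,"roll": 0}]}}

```text
time: 6.25
ee_pos: [557.4, 220.8, 319.0]
orientation: [-0.0, -0.064, 0.998, -0.0]
contact_force: [0.3, -0.5, 0.0]
finger_gap: 1.003
```

Run:
```python
from h import *
import pickle
c=cam('wrist'); save(c,'w4.png'); pickle.dump(c,open('w4.pkl','wb')); s=state(); print(s['ee_pos'],s['orientation'],s['finger_gap'],c['W'].round(2).tolist())
```

```text
[557.42741614 220.7785776  318.97423341] [-1.16353769e-04 -6.01342994e-02  9.98190286e-01 -6.75428152e-05] 1.001738113096598 [[-0.13, 0.94, 0.3, 478.99], [0.99, 0.12, 0.04, 212.41], [0.0, 0.31, -0.95, 440.1], [0.0, 0.0, 0.0, 1.0]]
```

View pics/w4.png

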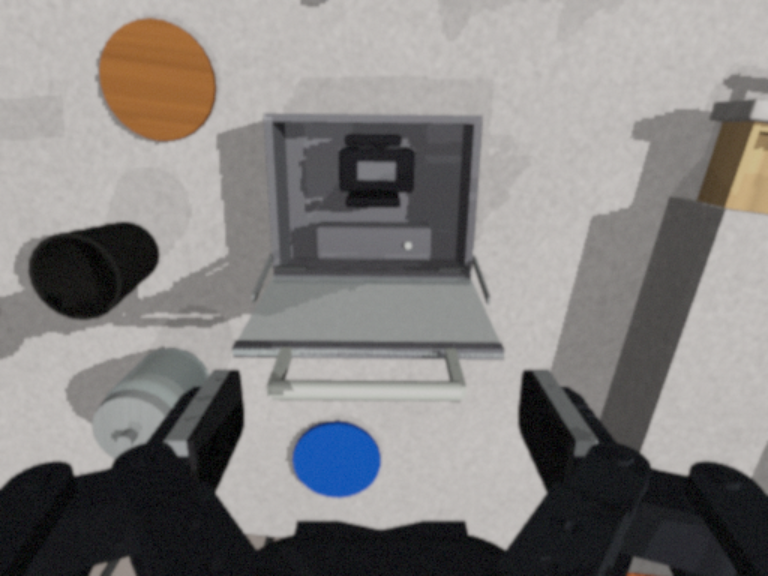

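Run:
```python
from h import *
import pickle
c=pickle.load(open('w4.pkl','rb'))
for n,u,v,z in [('bat',376.5,170.5,54),('L',340,171,54),('R',414,170,54),('coaster',157,79,10),('boxFL',265,116,62),('boxFR',481,117,62),('cup base',125,270,0)]:
    print(n,ray(c,u,v,z),c['P'][int(v/1.5),int(u/1.5)].round(0))
```

```text
bat [512.2 213.6] [511. 214.  55.]
L [516.3 185. ] [516. 184.  53.]
R [508. 243.] [511. 246.  13.]
coaster [465.4  23. ] [465.  22.  11.]
boxFL [482.6 125.7] [482. 125.  63.]
boxFR [462.5 286.3] [463. 286.  62.]
cup base [640.7 -14.4] [613.  24.  75.]
```

{"api": "play_rows", "payload": {"targets": [{"jaw": 1,"dx": -0.015,"dy": -0.0025,"dz": -0.02,"roll": 0},{"jaw": 1,"dx": -0.015,"dy": -0.0025,"dz": -0.02,"roll": 0},{"jaw": 1,"dx": -0.015,"dy": -0.0025,"dz": -0.02,"roll": 0},{"jaw": 1,"dx": 0,"dy": 0,"dz": -0.035,"roll": 0},{"jaw": 1,"dx": 0,"dy": 0,"dz": -0.035,"roll": 0},{"jaw": 1,"dx": 0,"dy": 0,"dz": -0.035,"roll": 0},{"jaw": 1,"dx": 0,"dy": 0,"dz": -0.035,"roll": 0},{"jaw": 1,"dx": 0,"dy": 0,"dz": -0.02,"roll": 0},{"jaw": 1,"dx": 0,"dy": 0,"dz": 0,"roll": 0},{"jaw": 1,"dx": 0,"dy": 0,"dz": 0,"roll": 0}]}}

```text
time: 7.13
ee_pos: [512.4, 213.2, 99.0]
orientation: [-0.001, -0.06, 0.998, -0.0]
contact_force: [0.1, -0.4, 0.5]
finger_gap: 1.001
```

Run:
```python
from h import *
import pickle
c=cam('wrist'); save(c,'w5.png'); pickle.dump(c,open('w5.pkl','wb')); s=state(); print(s['ee_pos'],s['orientation'],s['contact_force'])
P=c['P'];m=(P[...,2]>50)&(P[...,2]<60)&(abs(P[...,0]-512)<19)&(abs(P[...,1]-213)<40)
q=P[m];print(m.sum(),q.min(0),q.max(0),q.mean(0))
```

```text
[513.11611536 213.50699811 100.3513686 ] [ 6.09502788e-04 -5.99071611e-02  9.98203753e-01  1.65742277e-04] [-1.35166558  0.09228357  0.08766589]
5684 [493.00440686 182.08354147  50.00722933] [530.96730689 243.68005368  58.11298687] [510.32845039 212.34675462  54.38979679]
```

View pics/w5.png

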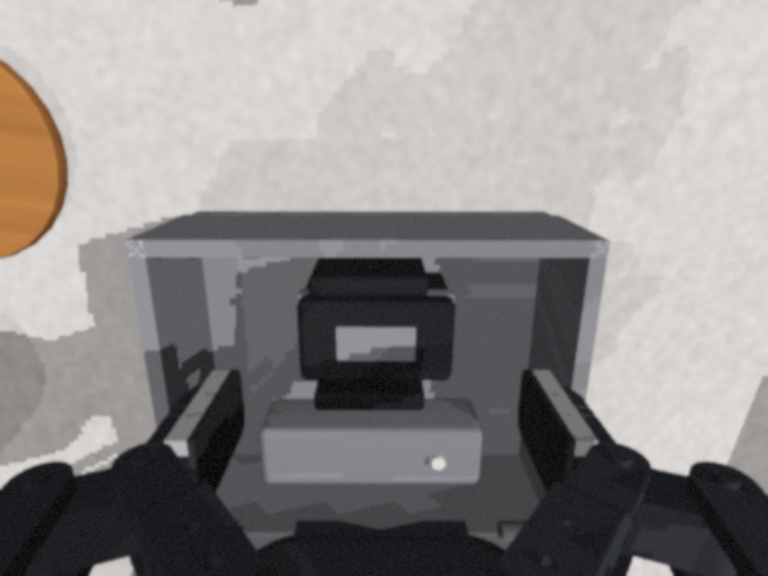

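{"api": "play_rows", "payload": {"targets": [{"jaw": 1,"dx": 0,"dy": -0.0005,"dz": -0.02,"roll": 0},{"jaw": 1,"dx": 0,"dy": 0,"dz": -0.02,"roll": 0},{"jaw": 1,"dx": 0,"dy": 0,"dz": -0.019,"roll": 0},{"jaw": 1,"dx": 0,"dy": 0,"dz": 0,"roll": 0},{"jaw": -1,"dx": 0,"dy": 0,"dz": 0,"roll": 0},{"jaw": -1,"dx": 0,"dy": 0,"dz": 0,"roll": 0},{"jaw": -1,"dx": 0,"dy": 0,"dz": 0,"roll": 0},{"jaw": -1,"dx": 0,"dy": 0,"dz": 0,"roll": 0},{"jaw": -1,"dx": 0,"dy": 0,"dz": 0,"roll": 0},{"jaw": -1,"dx": 0,"dy": 0,"dz": 0.01,"roll": 0},{"jaw": -1,"dx": 0,"dy": 0,"dz": 0,"roll": 0}]}}

```text
time: 8.1
ee_pos: [513.6, 213.2, 52.9]
orientation: [0.002, -0.061, 0.998, 0.0]
contact_force: [0.6, -0.4, -1.5]
finger_gap: 0.696
```

{"api": "play_rows", "payload": {"targets": [{"jaw": -1,"dx": 0,"dy": 0,"dz": 0.015,"roll": 0},{"jaw": -1,"dx": 0,"dy": 0,"dz": 0.025,"roll": 0},{"jaw": -1,"dx": 0,"dy": 0,"dz": 0.025,"roll": 0},{"jaw": -1,"dx": -0.0047,"dy": -0.019,"dz": 0,"roll": -0.7},{"jaw": -1,"dx": -0.0047,"dy": -0.019,"dz": 0,"roll": -0.7},{"jaw": -1,"dx": -0.0047,"dy": -0.019,"dz": 0,"roll": -0.7},{"jaw": -1,"dx": -0.0047,"dy": -0.019,"dz": 0,"roll": -0.7},{"jaw": -1,"dx": -0.0047,"dy": -0.019,"dz": 0,"roll": -0.7},{"jaw": -1,"dx": -0.0047,"dy": -0.019,"dz": 0,"roll": -0.7},{"jaw": -1,"dx": -0.0047,"dy": -0.019,"dz": 0,"roll": -0.7},{"jaw": -1,"dx": -0.0047,"dy": -0.019,"dz": 0,"roll": -0.7},{"jaw": -1,"dx": -0.0047,"dy": -0.019,"dz": 0,"roll": -0.7},{"jaw": -1,"dx": -0.0047,"dy": -0.019,"dz": 0,"roll": -0.7},{"jaw": -1,"dx": 0,"dy": 0,"dz": -0.022,"roll": 0},{"jaw": -1,"dx": 0,"dy": 0,"dz": -0.022,"roll": 0},{"jaw": -1,"dx": 0,"dy": 0,"dz": -0.022,"roll": 0},{"jaw": -1,"dx": 0,"dy": 0,"dz": 0,"roll": 0},{"jaw": -1,"dx": 0,"dy": 0,"dz": 0,"roll": 0}]}}

```text
time: 9.6
ee_pos: [465.4, 22.8, 49.4]
orientation: [-0.001, 0.0, 1.0, 0.0]
contact_force: [0.2, -0.1, -1.1]
finger_gap: 0.688
```

Run:
```python
from h import *
import pickle
s=state(); print(s['ee_pos'],s['orientation'],s['contact_force'])
for n in('side','wrist'):
    c=cam(n); pickle.dump(c,open(n+'6.pkl','wb')); P=c['P'];h=cv2.cvtColor(c['color'],cv2.COLOR_RGB2HSV)
    m=(h[...,0]<20)&(h[...,1]>110)&(P[...,0]>400)&(P[...,0]<530)&(abs(P[...,1]-20)<70)&(P[...,2]<30)
    q=P[m];print(n,m.sum(),q.min(0),q.max(0))
save(c,'w6.png')
```

```text
[465.44103794  22.81468596  49.39050842] [-5.64701848e-04  8.91207025e-06  9.99999840e-01  9.34522457e-06] [ 0.15713145 -0.05371525 -1.07862093]
side 370 [421.48631255 -15.76900118   5.02439421] [511.96962779  70.2666316   28.33977253]
wrist 8623 [419.61183556 -25.04089978   5.07213933] [475.32519     68.87593677  29.37935093]
```

View pics/w6.png

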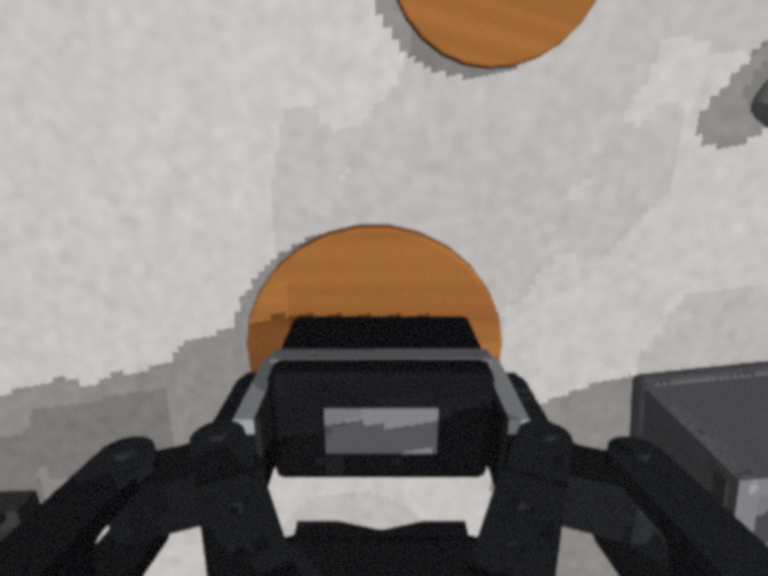

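{"api": "play_rows", "payload": {"targets": [{"jaw": -1,"dx": 0.002,"dy": 0,"dz": -0.004,"roll": 0},{"jaw": -1,"dx": 0,"dy": 0,"dz": -0.003,"roll": 0},{"jaw": -1,"dx": 0,"dy": 0,"dz": -0.001,"roll": 0},{"jaw": -1,"dx": 0,"dy": 0,"dz": -0.001,"roll": 0},{"jaw": -1,"dx": 0,"dy": 0,"dz": 0,"roll": 0}]}}

```text
time: 10.12
ee_pos: [467.7, 22.9, 40.6]
orientation: [0.0, -0.0, 1.0, 0.0]
contact_force: [-3.1, 0.8, 6.3]
finger_gap: 0.691
```

{"api": "play_rows", "payload": {"targets": [{"jaw": 1,"dx": 0,"dy": 0,"dz": 0,"roll": 0},{"jaw": 1,"dx": 0,"dy": 0,"dz": 0,"roll": 0},{"jaw": 1,"dx": 0,"dy": 0,"dz": 0,"roll": 0},{"jaw": 1,"dx": 0,"dy": 0,"dz": 0,"roll": 0},{"jaw": 1,"dx": 0,"dy": 0,"dz": 0.025,"roll": 0},{"jaw": 1,"dx": 0,"dy": 0,"dz": 0.03,"roll": 0},{"jaw": 1,"dx": 0,"dy": 0,"dz": 0.03,"roll": -6.92},{"jaw": 1,"dx": 0,"dy": 0,"dz": 0,"roll": -6.92},{"jaw": 1,"dx": 0,"dy": 0,"dz": 0,"roll": -6.92},{"jaw": 1,"dx": 0,"dy": 0,"dz": 0,"roll": -6.92},{"jaw": 1,"dx": 0,"dy": 0,"dz": 0,"roll": -6.92},{"jaw": 1,"dx": 0,"dy": 0,"dz": 0,"roll": -6.92},{"jaw": 1,"dx": 0,"dy": 0,"dz": 0,"roll": -6.92},{"jaw": 1,"dx": 0,"dy": 0,"dz": 0,"roll": -6.92},{"jaw": 1,"dx": 0,"dy": 0,"dz": 0,"roll": -6.92},{"jaw": 1,"dx": 0,"dy": 0,"dz": 0,"roll": -6.92},{"jaw": 1,"dx": 0,"dy": 0,"dz": 0,"roll": -6.92},{"jaw": 1,"dx": 0,"dy": 0,"dz": 0,"roll": -6.92},{"jaw": 1,"dx": 0,"dy": 0,"dz": 0,"roll": -6.92},{"jaw": 1,"dx": 0,"dy": 0,"dz": 0,"roll": 0}]}}

```text
time: 11.78
ee_pos: [467.6, 22.8, 125.1]
orientation: [-0.0, 0.709, 0.705, -0.0]
contact_force: [0.5, -0.8, -0.1]
finger_gap: 1.002
```

Run:
```python
from h import *
import pickle
s=state(); print(s['ee_pos'],s['orientation'],s['contact_force'])
c=cam('wrist'); pickle.dump(c,open('w7.pkl','wb')); P=c['P']
m=(P[...,2]>47)&(P[...,2]<60)&(abs(P[...,0]-467)<45)&(abs(P[...,1]-22)<50)
q=P[m];print(m.sum(),q.min(0),q.max(0),q.mean(0),cv2.minAreaRect(q[:,:2].astype(np.float32)))
```

```text
[467.56433118  22.7981597  125.06176164] [-2.73445294e-06  7.08939443e-01  7.05269357e-01 -1.45519286e-05] [ 0.51849176 -0.75763124 -0.05038691]
4330 [448.56060138  -5.5811925   47.29541351] [482.60167942  54.81278273  55.13171207] [465.62920684  26.95139915  52.36245577] ((465.60369873046875, 24.618114471435547), (34.04703903198242, 60.35071563720703), 0.1074836254119873)
```

{"api": "play_rows", "payload": {"targets": [{"jaw": 0.4,"dx": -0.0018,"dy": 0.001,"dz": -0.025,"roll": 0},{"jaw": 0.4,"dx": 0,"dy": 0,"dz": -0.025,"roll": 0},{"jaw": 0.4,"dx": 0,"dy": 0,"dz": -0.025,"roll": 0},{"jaw": 0.4,"dx": 0,"dy": 0,"dz": -0.01,"roll": 0},{"jaw": 0.4,"dx": 0,"dy": 0,"dz": 0,"roll": 0},{"jaw": -1,"dx": 0,"dy": 0,"dz": 0,"roll": 0},{"jaw": -1,"dx": 0,"dy": 0,"dz": 0,"roll": 0},{"jaw": -1,"dx": 0,"dy": 0,"dz": 0,"roll": 0},{"jaw": -1,"dx": 0,"dy": 0,"dz": 0,"roll": 0},{"jaw": -1,"dx": 0,"dy": 0,"dz": 0,"roll": 0},{"jaw": -1,"dx": 0,"dy": 0,"dz": 0,"roll": 0}]}}

```text
time: 12.75
ee_pos: [466.7, 23.8, 41.6]
orientation: [0.001, 0.707, 0.708, 0.001]
contact_force: [-0.0, 0.4, 6.8]
finger_gap: 0.384
```

{"api": "play_rows", "payload": {"targets": [{"jaw": -1,"dx": 0,"dy": 0,"dz": 0.015,"roll": 0},{"jaw": -1,"dx": 0,"dy": 0,"dz": 0.03,"roll": 0},{"jaw": -1,"dx": 0,"dy": 0,"dz": 0.03,"roll": 0},{"jaw": -1,"dx": 0,"dy": 0,"dz": 0.03,"roll": 0},{"jaw": -1,"dx": 0.0068,"dy": -0.025,"dz": 0.005,"roll": 0},{"jaw": -1,"dx": 0.0068,"dy": -0.025,"dz": 0.005,"roll": 0},{"jaw": -1,"dx": 0.0068,"dy": -0.025,"dz": 0.005,"roll": 0},{"jaw": -1,"dx": 0.0068,"dy": -0.025,"dz": 0.005,"roll": 0},{"jaw": -1,"dx": 0.0068,"dy": -0.025,"dz": 0.005,"roll": 0},{"jaw": -1,"dx": 0.0068,"dy": -0.025,"dz": 0.005,"roll": 0},{"jaw": -1,"dx": 0.0068,"dy": -0.025,"dz": 0.005,"roll": 0},{"jaw": -1,"dx": 0.0068,"dy": -0.025,"dz": 0.005,"roll": 0},{"jaw": -1,"dx": 0.0068,"dy": -0.025,"dz": 0.005,"roll": 0},{"jaw": -1,"dx": 0.0068,"dy": -0.025,"dz": 0.005,"roll": 0},{"jaw": -1,"dx": 0.0068,"dy": -0.025,"dz": 0.005,"roll": 0},{"jaw": -1,"dx": 0.0068,"dy": -0.025,"dz": 0.005,"roll": 0},{"jaw": -1,"dx": 0,"dy": 0,"dz": 0,"roll": 0},{"jaw": -1,"dx": 0,"dy": 0,"dz": 0,"roll": 0}]}}

```text
time: 14.25
ee_pos: [547.2, -277.0, 205.4]
orientation: [0.0, 0.707, 0.707, 0.0]
contact_force: [-0.2, 1.1, -2.0]
finger_gap: 0.39
```

Run:
```python
from h import *
import pickle
s=state(); print(s['ee_pos'],s['orientation'],s['contact_force'],s['finger_gap'])
c=cam('wrist'); pickle.dump(c,open('w8.pkl','wb')); save(c,'w8.png')
```

```text
[ 547.16528669 -277.03241536  205.3716794 ] [1.07412924e-04 7.07251267e-01 7.06962256e-01 5.07336251e-05] [-0.21014168  1.05027763 -2.04793471] 0.3904234050970961
```

View pics/w8.png

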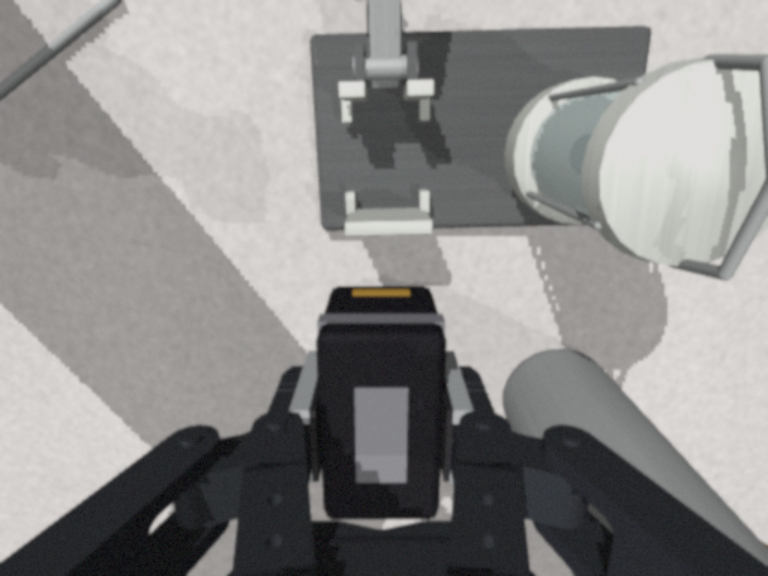

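Run:
```python
from h import *
import pickle
c=pickle.load(open('w8.pkl','rb'))
for n,u,v,z in [('cTL',312,36,12),('cTR',650,28,12),('cBL',322,229,12),('stopB L',346,221,58),('stopB R',432,219,58),('stopB Lbot',346,208,58),('stopTL',338,81,58),('stopTR',434,79,58),('stopTinL',338,96,58),('stopTinR',434,94,58),('gTL',347,122,24),('gTLtop',347,100,24),('gTR',425,120,24),('gBL',350,193,24),('gBR',424,191,24),('axle',386,68,48)]:
    print(n,ray(c,u,v,z),c['P'][int(v/1.5),int(u/1.5)].round(0))
P=c['P'];
q=P[(P[...,2]>50)&(P[...,2]<62)&(P[...,0]>505)&(P[...,0]<590)&(P[...,1]<-150)&(P[...,1]>-270)]
for y in range(-265,-150,5):
    k=q[(q[:,1]>=y)&(q[:,1]<y+5)]
    if len(k)>2: print(y,len(k),k.min(0).round(),k.max(0).round())
im=cv2.resize(c['color'][0:170,190:310,::-1],None,fx=5,fy=5,interpolation=cv2.INTER_CUBIC)[:600]; cv2.imwrite('pics/w8c.png',cv2.resize(c['color'][0:170,190:310,::-1],None,fx=4,fy=3.5,interpolation=cv2.INTER_CUBIC))
```

```text
cTL [ 506.2 -145.3] [ 506. -145.   12.]
cTR [ 706.3 -141. ] [ 711. -139.    1.]
cBL [ 507.8 -261.7] [ 506. -264.    0.]
stopB L [ 527.3 -247.6] [ 523. -256.   13.]
stopB R [ 576.1 -246.4] [ 581. -255.   12.]
stopB Lbot [ 527.5 -240.2] [ 524. -247.   14.]
stopTL [ 524.8 -173.9] [ 521. -170.   12.]
stopTR [ 574.7 -173. ] [ 579. -168.   12.]
stopTinL [ 524.6 -181.2] [ 520. -179.   12.]
stopTinR [ 575.  -180.2] [ 579. -177.   13.]
gTL [ 526.8 -193.9] [ 527. -194.   25.]
gTLtop [ 527.  -181.5] [ 528. -182.   47.]
gTR [ 573.6 -192.8] [ 573. -193.   23.]
gBL [ 527.7 -236.3] [ 527. -236.   21.]
gBR [ 574.2 -235. ] [ 574. -235.   22.]
axle [ 549.9 -166.6] [ 550. -167.   55.]
-260 35 [ 527. -256.   57.] [ 570. -255.   59.]
-255 312 [ 527. -255.   57.] [ 576. -250.   60.]
-250 274 [ 527. -250.   50.] [ 575. -247.   61.]
-185 88 [ 525. -182.   54.] [ 574. -180.   60.]
-180 255 [ 524. -180.   50.] [ 574. -175.   61.]
-175 224 [ 525. -175.   50.] [ 574. -170.   60.]
-170 312 [ 532. -170.   52.] [ 566. -165.   60.]
-165 285 [ 532. -165.   51.] [ 566. -160.   61.]
-160 252 [ 533. -160.   53.] [ 565. -155.   60.]
-155 162 [ 541. -155.   54.] [ 556. -150.   59.]
```

View pics/w8c.png

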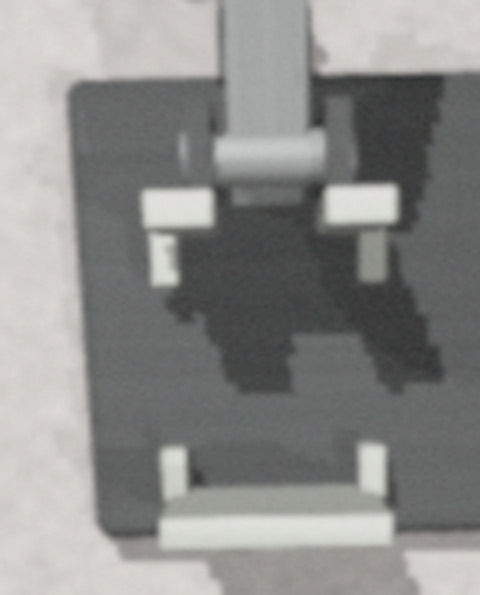

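Run:
```python
from h import *
import pickle
c=pickle.load(open('w8.pkl','rb'));P=c['P']
q=P[225:345,225:285].reshape(-1,3); q=q[(q[:,2]>209)&(q[:,2]<222)]
print(len(q),np.nanmin(q,0),np.nanmax(q,0),np.percentile(q,[1,50,99],axis=0))
v=P[:,255]; 
for r in range(205,350,5): print(r,v[r].round(1),end=' ')
for u,vv in [(320,420),(445,420),(381,327),(381,516)]: print(ray(c,u,vv,216))
```

```text
7172 [ 534.43962249 -304.311837    214.07238049] [ 560.05768372 -246.75781892  218.31591012] [[ 535.22185939 -303.13296888  214.97271603]
 [ 547.24851415 -273.23033155  216.34938688]
 [ 559.31852895 -247.70935402  217.68824376]]
205 [ 547.5 -246.5  197. ] 210 [ 547.5 -245.8  204.6] 215 [ 547.5 -246.4  208.3] 220 [ 547.4 -246.6  212.9] 225 [ 547.4 -247.5  215.4] 230 [ 547.4 -249.3  216.2] 235 [ 547.4 -251.3  216.3] 240 [ 547.4 -253.5  216.1] 245 [ 547.4 -255.8  215.9] 250 [ 547.4 -257.4  217. ] 255 [ 547.4 -260.   216.3] 260 [ 547.5 -262.5  215.7] 265 [ 547.4 -263.5  217.7] 270 [ 547.5 -266.6  216.3] 275 [ 547.5 -268.6  216.8] 280 [ 547.5 -271.2  216.4] 285 [ 547.5 -273.6  216.4] 290 [ 547.5 -275.2  217.4] 295 [ 547.5 -278.2  216.6] 300 [ 547.5 -280.7  216.4] 305 [ 547.5 -283.3  216.3] 310 [ 547.5 -285.8  216.2] 315 [ 547.5 -287.8  216.8] 320 [ 547.5 -291.3  215.8] 325 [ 547.5 -293.7  215.9] 330 [ 547.5 -296.1  216.2] 335 [ 547.5 -298.5  216.4] 340 [ 547.5 -300.5  217.1] 345 [ 547.5 -304.6  215.7] [ 530.7 -271.5]
[ 564.2 -271.5]
[ 547.1 -244.4]
[ 547.1 -303.7]
```

{"api": "play_rows", "payload": {"targets": [{"jaw": -1,"dx": 0.001,"dy": 0.02,"dz": 0,"roll": 0.5},{"jaw": -1,"dx": 0.001,"dy": 0.02,"dz": 0,"roll": 0.5},{"jaw": -1,"dx": 0.0011,"dy": 0.0212,"dz": 0,"roll": 0},{"jaw": -1,"dx": 0,"dy": 0,"dz": -0.035,"roll": 0},{"jaw": -1,"dx": 0,"dy": 0,"dz": -0.035,"roll": 0},{"jaw": -1,"dx": 0,"dy": 0,"dz": -0.035,"roll": 0},{"jaw": -1,"dx": 0,"dy": 0,"dz": 0,"roll": 0},{"jaw": -1,"dx": 0,"dy": 0,"dz": 0,"roll": 0}]}}

```text
time: 14.97
ee_pos: [549.9, -214.0, 99.8]
orientation: [-0.001, 0.7, 0.714, -0.0]
contact_force: [0.2, -0.3, -0.6]
finger_gap: 0.388
```

Run:
```python
from h import *
import pickle
s=state(); print(s['ee_pos'],s['orientation'],s['contact_force'],s['finger_gap'])
c=cam('wrist'); pickle.dump(c,open('w9.pkl','wb')); save(c,'w9.png')
P=c['P'];
q=P[(P[...,2]>52)&(P[...,2]<62)&(P[...,0]>515)&(P[...,0]<590)&(P[...,1]<-150)&(P[...,1]>-200)]
for y in range(-200,-150,3):
    k=q[(q[:,1]>=y)&(q[:,1]<y+3)]
    if len(k)>2: print(y,len(k),k.min(0).round(1),k.max(0).round(1))
q=P[(P[...,2]>100)&(P[...,2]<112)&(abs(P[...,0]-550)<13)&(P[...,1]<-150)]
print(q.min(0),q.max(0),np.median(q,0))
```

```text
[ 549.93805626 -214.00681565   99.79963455] [-1.36925006e-03  7.00291481e-01  7.13855558e-01 -4.56431326e-04] [ 0.2497209  -0.32128972 -0.62864401] 0.38770618255584866
-185 6 [ 525.6 -182.2   56.8] [ 532.5 -182.    57.6]
-182 201 [ 524.6 -182.    53.3] [ 574.2 -179.    59.8]
-179 300 [ 524.6 -179.    52.2] [ 574.1 -176.    60.4]
-176 339 [ 524.8 -176.    52.1] [ 574.5 -173.    60.5]
-173 217 [ 532.7 -173.    52. ] [ 573.2 -170.    60.4]
-170 328 [ 532.3 -170.    52.4] [ 566.1 -167.    60.6]
-167 370 [ 532.3 -167.    52.3] [ 565.9 -164.    60.1]
-164 354 [ 532.2 -164.    52. ] [ 565.8 -161.    60.1]
-161 290 [ 533.3 -161.    52.4] [ 565.2 -158.    60. ]
-158 305 [ 533.3 -158.    52.6] [ 565.1 -155.    60. ]
-155 178 [ 541.4 -154.9   54.5] [ 556.9 -152.    58.5]
-152 120 [ 540.9 -152.    54.8] [ 556.7 -150.    58.6]
[ 537.00262461 -243.49066557  100.02169908] [ 562.99599462 -182.43958562  111.9994655 ] [ 549.98124937 -206.54386132  110.68256424]
```

View pics/w9.png

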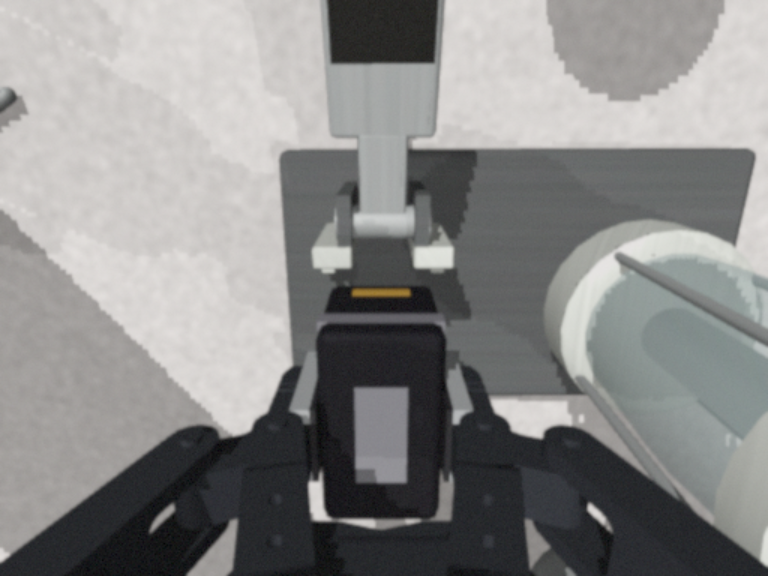

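{"api": "play_rows", "payload": {"targets": [{"jaw": -1,"dx": 0.0002,"dy": -0.0022,"dz": -0.015,"roll": 0},{"jaw": -1,"dx": 0,"dy": 0,"dz": -0.01,"roll": 0},{"jaw": -1,"dx": 0,"dy": 0,"dz": 0,"roll": 0},{"jaw": -1,"dx": 0,"dy": 0,"dz": 0,"roll": 0}]}}

```text
time: 15.35
ee_pos: [550.9, -217.2, 76.1]
orientation: [0.0, 0.701, 0.714, 0.0]
contact_force: [0.3, 0.7, -2.0]
finger_gap: 0.391
```

{"api": "play_rows", "payload": {"targets": [{"jaw": -1,"dx": -0.0006,"dy": 0.001,"dz": -0.008,"roll": 0},{"jaw": -1,"dx": 0,"dy": 0,"dz": -0.008,"roll": 0},{"jaw": -1,"dx": 0,"dy": 0,"dz": 0,"roll": 0},{"jaw": -1,"dx": 0,"dy": 0,"dz": 0,"roll": 0}]}}

```text
time: 15.68
ee_pos: [549.9, -216.1, 58.6]
orientation: [-0.0, 0.701, 0.714, -0.0]
contact_force: [0.1, -0.3, -1.4]
finger_gap: 0.386
```

{"api": "play_rows", "payload": {"targets": [{"jaw": -1,"dx": 0.0002,"dy": 0,"dz": -0.005,"roll": 0},{"jaw": -1,"dx": 0,"dy": 0,"dz": -0.005,"roll": 0},{"jaw": -1,"dx": 0,"dy": 0,"dz": -0.004,"roll": 0},{"jaw": -1,"dx": 0,"dy": 0,"dz": -0.0015,"roll": 0},{"jaw": -1,"dx": 0,"dy": 0,"dz": 0,"roll": 0},{"jaw": -1,"dx": 0,"dy": 0,"dz": 0,"roll": 0}]}}

```text
time: 16.18
ee_pos: [550.2, -216.2, 43.6]
orientation: [-0.0, 0.701, 0.714, -0.0]
contact_force: [-3.0, 0.3, 2.7]
finger_gap: 0.388
```

{"api": "play_rows", "payload": {"targets": [{"jaw": -1,"dx": 0,"dy": 0,"dz": -0.0007,"roll": 0},{"jaw": 0.2,"dx": 0,"dy": 0,"dz": 0,"roll": 0},{"jaw": 0.2,"dx": 0,"dy": 0,"dz": 0,"roll": 0},{"jaw": 0.2,"dx": 0,"dy": 0,"dz": 0,"roll": 0},{"jaw": 0.2,"dx": 0,"dy": 0,"dz": 0,"roll": 0},{"jaw": 0.2,"dx": 0,"dy": 0,"dz": 0.02,"roll": 0},{"jaw": 0.2,"dx": 0,"dy": 0,"dz": 0.03,"roll": 0},{"jaw": 0.2,"dx": 0,"dy": 0,"dz": 0.03,"roll": 0},{"jaw": 0.2,"dx": 0,"dy": -0.02,"dz": 0.02,"roll": 0},{"jaw": 0.2,"dx": 0,"dy": -0.02,"dz": 0.02,"roll": 0},{"jaw": 0.2,"dx": 0,"dy": 0,"dz": 0,"roll": 0},{"jaw": 0.2,"dx": 0,"dy": 0,"dz": 0,"roll": 0}]}}

```text
time: 17.18
ee_pos: [550.4, -256.9, 163.4]
orientation: [0.001, 0.701, 0.713, 0.0]
contact_force: [-0.6, 0.9, -0.9]
finger_gap: 0.598
```

Run:
```python
from h import *
import pickle
s=state(); print(s['ee_pos'],s['orientation'],s['contact_force'],s['finger_gap'])
c=cam('wrist'); pickle.dump(c,open('w10.pkl','wb')); save(c,'w10.png')
P=c['P'];
q=P[(P[...,2]>46)&(P[...,2]<64)&(P[...,0]>515)&(P[...,0]<590)&(P[...,1]<-150)&(P[...,1]>-260)]
for y in range(-260,-160,5):
    k=q[(q[:,1]>=y)&(q[:,1]<y+5)]
    if len(k)>2: print(y,len(k),np.percentile(k,3,axis=0).round(1),np.percentile(k,97,axis=0).round(1),np.median(k[:,2]))
q=P[(c['color'].max(-1)<60)&(P[...,2]>60)&(P[...,2]<90)&(P[...,1]>-150)&(P[...,1]<-60)&(abs(P[...,0]-550)<40)]
print('pad',len(q),q.min(0),q.max(0),q.mean(0))
```

```text
[ 550.37272631 -256.89706242  163.43467014] [7.94432758e-04 7.01120746e-01 7.13042075e-01 2.60956273e-04] [-0.61278735  0.91354089 -0.9208015 ] 0.5984744518475024
-260 18 [ 527.6 -255.5   56.9] [ 554.6 -255.    59. ] 58.070127789937715
-255 417 [ 527.9 -254.9   57.3] [ 574.4 -250.2   59.6] 58.53050341810501
-250 520 [ 528.  -249.8   46.4] [ 574.4 -246.9   59.5] 56.57856380532985
-245 257 [ 534.5 -244.7   52.5] [ 565.7 -240.2   55.6] 54.19333936951554
-240 287 [ 534.5 -239.8   52.8] [ 565.9 -235.2   55.9] 54.508124498865016
-235 294 [ 534.5 -234.9   53. ] [ 565.7 -230.2   55.5] 54.42982233978324
-230 299 [ 534.5 -229.8   53. ] [ 565.6 -225.1   56. ] 54.64411356261962
-225 308 [ 534.5 -224.9   52.8] [ 566.2 -220.1   56. ] 54.613051141003936
-220 315 [ 534.5 -219.8   52.8] [ 566.  -215.2   56. ] 54.66668794624596
-215 322 [ 533.8 -214.8   52.3] [ 565.7 -210.3   55.9] 54.69725757565645
-210 327 [ 533.8 -209.8   52.6] [ 565.5 -205.2   56.1] 54.58839708847708
-205 333 [ 533.9 -204.8   53. ] [ 565.3 -200.2   55.9] 54.65128556233043
-200 338 [ 533.9 -199.9   52.8] [ 565.2 -195.1   55.8] 54.49999486027244
-195 351 [ 533.9 -194.9   53. ] [ 565.3 -190.1   55.7] 54.47738293761566
-190 330 [ 533.9 -189.7   47.7] [ 564.8 -185.5   55.5] 53.7741115121642
-185 101 [ 525.4 -181.7   56.4] [ 572.5 -180.3   59.6] 58.22510254319411
-180 342 [ 525.5 -179.8   56.7] [ 573.6 -175.2   59.7] 58.430542914690065
-175 318 [ 531.2 -174.7   49.7] [ 571.9 -170.1   59.7] 57.50606243915624
-170 393 [ 533.6 -169.7   53.1] [ 565.  -165.1   59.3] 54.67781334037713
-165 374 [ 533.7 -164.7   51.7] [ 564.7 -160.1   59.3] 54.20509985360599Traceback (most recent call last):
  File "<stdin>", line 11, in <module>
    return umr_minimum(a, axis, None, out, keepdims, initial, where)
ValueError: zero-size array to reduction operation minimum which has no identity
```

{"api": "play_rows", "payload": {"targets": [{"jaw": -1,"dx": 0,"dy": 0.03,"dz": 0,"roll": 0},{"jaw": -1,"dx": 0,"dy": 0.03,"dz": 0,"roll": 0},{"jaw": -1,"dx": -0.001,"dy": 0.03,"dz": 0,"roll": 0},{"jaw": -1,"dx": -0.001,"dy": 0.03,"dz": 0,"roll": 0},{"jaw": -1,"dx": 0,"dy": 0.036,"dz": -0.01,"roll": 0},{"jaw": -1,"dx": 0,"dy": 0,"dz": -0.02,"roll": 0},{"jaw": -1,"dx": 0,"dy": 0,"dz": -0.02,"roll": 0},{"jaw": -1,"dx": 0,"dy": 0,"dz": 0,"roll": 0},{"jaw": -1,"dx": 0,"dy": 0,"dz": 0,"roll": 0}]}}

```text
time: 17.98
ee_pos: [547.5, -99.5, 111.6]
orientation: [-0.001, 0.7, 0.714, -0.001]
contact_force: [-0.6, 0.3, 0.9]
finger_gap: -0.002
```

Run:
```python
from h import *
import pickle
s=state(); print(s['ee_pos'],s['contact_force'],s['finger_gap'])
c=pickle.load(open('w10.pkl','rb')); P=c['P']
q=P[(P[...,2]>55)&(P[...,2]<100)&(P[...,1]>-150)&(P[...,1]<-60)&(abs(P[...,0]-550)<30)]
for y in range(-150,-70,6):
    k=q[(q[:,1]>=y)&(q[:,1]<y+6)]
    if len(k)>2: print(y,len(k),k.min(0).round(1),k.max(0).round(1))
```

```text
[547.51269189 -99.4578781  111.6333084 ] [-0.62837471  0.25485416  0.91701566] -0.002297664785974392
-150 263 [ 540.8 -150.    56.1] [ 556.5 -144.    61.3]
-144 278 [ 540.8 -144.    59. ] [ 556.2 -138.    64.1]
-138 570 [ 531.4 -138.    59.5] [ 565.3 -132.    66.2]
-132 498 [ 531.7 -132.    62.4] [ 565.  -127.2   68. ]
```

{"api": "play_rows", "payload": {"targets": [{"jaw": -1,"dx": 0,"dy": 0,"dz": -0.005,"roll": 0},{"jaw": -1,"dx": 0,"dy": 0,"dz": -0.005,"roll": 0},{"jaw": -1,"dx": 0,"dy": 0,"dz": -0.005,"roll": 0},{"jaw": -1,"dx": 0,"dy": 0,"dz": -0.005,"roll": 0},{"jaw": -1,"dx": 0,"dy": 0,"dz": 0,"roll": 0}]}}

```text
time: 18.4
ee_pos: [548.6, -100.3, 92.8]
orientation: [0.0, 0.701, 0.713, 0.0]
contact_force: [2.0, 0.9, 5.2]
finger_gap: 0.001
```

{"api": "play_rows", "payload": {"targets": [{"jaw": -1,"dx": 0,"dy": 0,"dz": -0.005,"roll": 0},{"jaw": -1,"dx": 0,"dy": 0,"dz": -0.005,"roll": 0},{"jaw": -1,"dx": 0,"dy": 0,"dz": -0.005,"roll": 0},{"jaw": -1,"dx": 0,"dy": 0,"dz": -0.005,"roll": 0},{"jaw": -1,"dx": 0,"dy": 0,"dz": -0.005,"roll": 0},{"jaw": -1,"dx": 0,"dy": 0,"dz": -0.004,"roll": 0},{"jaw": -1,"dx": 0,"dy": 0,"dz": 0,"roll": 0},{"jaw": -1,"dx": 0,"dy": 0,"dz": 0,"roll": 0}]}}

```text
time: 19.07
ee_pos: [548.1, -100.3, 63.8]
orientation: [-0.0, 0.701, 0.713, -0.0]
contact_force: [-2.8, 1.3, 4.0]
finger_gap: 0.001
```

{"api": "play_rows", "payload": {"targets": [{"jaw": -1,"dx": 0,"dy": 0,"dz": -0.002,"roll": 0},{"jaw": -1,"dx": 0,"dy": 0,"dz": -0.001,"roll": 0},{"jaw": -1,"dx": 0,"dy": 0,"dz": 0,"roll": 0},{"jaw": -1,"dx": 0,"dy": 0,"dz": 0.03,"roll": 0},{"jaw": -1,"dx": 0,"dy": 0,"dz": 0.04,"roll": 0},{"jaw": -1,"dx": 0,"dy": 0,"dz": 0.04,"roll": 0},{"jaw": -1,"dx": -0.01,"dy": -0.03,"dz": 0.03,"roll": 0},{"jaw": -1,"dx": -0.01,"dy": -0.03,"dz": 0.03,"roll": 0},{"jaw": -1,"dx": -0.01,"dy": -0.03,"dz": 0,"roll": 0},{"jaw": -1,"dx": -0.01,"dy": -0.03,"dz": 0,"roll": 0},{"jaw": -1,"dx": 0,"dy": -0.03,"dz": 0,"roll": 0},{"jaw": -1,"dx": 0,"dy": 0,"dz": 0,"roll": 0},{"jaw": -1,"dx": 0,"dy": 0,"dz": 0,"roll": 0}]}}

```text
time: 20.15
ee_pos: [508.7, -248.7, 227.6]
orientation: [-0.0, 0.701, 0.713, -0.0]
contact_force: [0.8, 0.0, 0.3]
finger_gap: -0.0
```

Run:
```python
from h import *
s=state(); print(s['ee_pos'],s['contact_force'],s['time'])
c=cam('wrist'); t=cam('side')
P=c['P']
q=P[(P[...,2]>25)&(P[...,2]<100)&(P[...,1]>-260)&(P[...,1]<-60)&(abs(P[...,0]-550)<14)]
for y in range(-260,-60,8):
    k=q[(q[:,1]>=y)&(q[:,1]<y+8)]
    if len(k)>2: print(y,len(k),np.median(k,0).round(1))
k=q[(q[:,2]>51)&(q[:,2]<56)&(q[:,1]<-175)]; print('bat',np.percentile(k[:,1],[1,99]))
a=cv2.resize(c['color'],(512,384)); b=cv2.resize(t['color'][60:330],(512,270))
cv2.imwrite('pics/fin.png',np.vstack([a[:330],b])[:,:,::-1])
```

```text
[ 508.72321127 -248.6841493   227.64565125] [0.75709201 0.03441343 0.27585014] 20.15
-260 106 [ 549.6 -253.7   58.6]
-252 275 [ 550.1 -247.9   57. ]
-244 242 [ 550.2 -240.1   54.5]
-236 240 [ 549.8 -231.8   54.7]
-228 259 [ 549.6 -224.    54.8]
-220 250 [ 549.9 -216.2   54.8]
-212 266 [ 550.2 -208.1   54.8]
-204 277 [ 549.8 -200.    54.6]
-196 276 [ 550.1 -192.    54.4]
-188 210 [ 550.  -185.4   31. ]
-180 271 [ 552.7 -176.1   32.1]
-172 297 [ 551.  -168.    54.4]
-164 306 [ 551.4 -160.2   51.7]
-156 180 [ 549.  -152.    49.4]
-148 217 [ 547.1 -143.9   48. ]
-140 269 [ 547.2 -135.4   46.6]
-132 321 [ 550.  -128.1   45.7]
-124 322 [ 549.9 -120.1   44.5]
-116 327 [ 550.  -112.1   43.8]
-108 341 [ 549.8 -103.9   43. ]
-100 49 [552.2 -99.3  42.1]
bat [-247.63593333 -187.72700275]
```

View pics/fin.png

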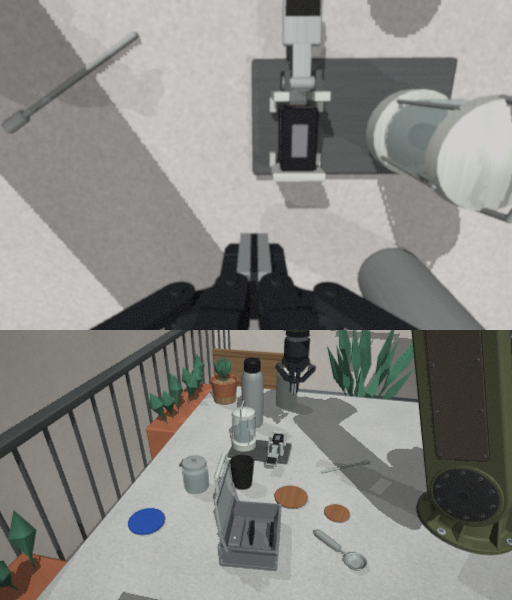

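```bash
python3 -c "from plant import sign_off; print(sign_off())"
```

```text
the job is handed in; nothing more can be done
None
```

The lantern is ready and the job is handed in, at about 20 s of the 72 s allowed.

- **Flap:** I raised it by its bar until the stay snapped over. The final side picture shows it still propped open.
- **Battery:** I lifted it out by its two ends, stood it on the larger wooden coaster and let go. Then I gripped it across its width and laid it in the cradle. After the release and the lever press, its top is level at about 54.6 mm, against 54 mm expected when fully home.
- **Lever:** It snapped and stays down. After I withdrew, the paddle sloped downward with the pad about 42 mm up, against 41 mm expected. The toe has pushed the battery against the far end stop, as described.
- **Surroundings:** The mate cup, flask and sugar jar are standing where they were in the final picture. The gripper is clear, with the contact-force reading under 1 N.

**Disagreement:** the top camera put things about 6 mm off in y compared with the wrist and side cameras, so I worked from the wrist and side views. No other check failed.

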